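# Slide a hook into the kitchen rail

### The job

Pick up the hook with the red grip, bring its white runner into the open end of the aluminium rail and slide it along inside until it bears lightly but distinctly against the orange stop in the rail. Leave it hanging there, touching the stop, and let go. Work gently: never force the hook against the rail or the stop (15 N at most), and leave the other things on the worktop alone.

Things in the scene. Friction and masses are not known exactly. Their poses are not given: they have to be found in the camera images.
- hanger: Sliding rail hook, about 140 g, first standing upright on the worktop. Origin: underside, below the middle of its shank (8 x 22 mm in x, y); z up. At z = 70 mm a flat neck (28 mm along y, 8 mm high) runs from the shank to +x and carries a white runner. Below, the foot (28 mm wide, 8 mm thick) spans x = -10 to +54 mm; its tip turns up to z = 22 mm.
- hanger_grip (a point): middle of the hook's red grip, 96 mm above its underside: the grip is 20 mm (x) x 24 mm (y), z = 75 to 117 mm; take it across y from above. Axes as the hook's
- hanger_runner (a point): middle of the white runner, at x = 36, y = 0, z = 70 mm in the hook's frame; its axis is the hook's y; 48 mm long, the middle 32 mm square (21.5 mm), both ends round, 22 mm in diameter and tapering over the last 9 mm to 10 mm
- rail: Fixed stand: wooden foot (80 x 220 x 12 mm, x = -18 to +62), two posts behind an aluminium rail along y (y = -120 to +120 mm), axis at z = 200 mm. Origin: on the worktop below the middle of the axis. Rail: closed profile, outside 31 x 31 mm, wall 3, bore 25 x 25, with a 12 mm high slot along the middle of its front (-x) face for the neck. Black cap at the -y end, +y end open.
- rail_mouth (a point): centre of the rail's open end, on its axis; axes as the stand's. The hook enters here, axes parallel to the rail's (runner in the bore, shank in front, hook origin at x = -36, z = 130 mm in the stand's frame), and slides to -y. The runner has 1.5 mm play all round. Friction about 0.6: a well-aligned hook drags by 1 or 2 N, a cocked one by several
- rail_cap (a point): centre of the rail's capped end (y = -120 mm). A rigid orange stop, 20 mm round, is set somewhere in the bore: the face that the runner's end meets is 45 to 130 mm from this end (y = -75 to +10 mm). Its setting is not measured: see it through the slot or feel for it. Its rod comes out through the cap, by up to 105 mm. It does not yield
- egg_timer: bystander: round red-and-white egg timer, 66 mm wide, 52 mm tall; origin under its middle
- teaspoon_1: bystander: steel teaspoon, 137 mm long, lying flat; origin under its middle
- tape_1: bystander: roll of beige tape, 104 mm wide, lying flat; origin under its middle
- spice_jar_1: bystander: spice jar with green cap, 42 mm wide, 99 mm tall; origin under its middle
- glass_2: bystander: drinking glass, 77 mm wide, 99 mm tall; origin under its middle
Not all that is in view belongs to the job. There is more than one size of the hanger; the job needs the smallest.

How it is judged:
On the way, in this order (a step that is already met when the one before it is completed fails the run):
1. the runner is in the rail, entered from the open end (x of hanger_runner in the frame of rail between -0.004 and 0.004 m and z of hanger_runner in the frame of rail between 0.196 and 0.204 m and angle between the y axis of hanger and the y axis of rail, either way round below 0.15 rad and y of hanger_runner in the frame of rail between 0.05 and 0.1 m), for 0.1 s.
2. the hook is pressed against the stop with at least 2 N (x of hanger_runner in the frame of rail between -0.004 and 0.004 m and z of hanger_runner in the frame of rail between 0.196 and 0.204 m and angle between the y axis of hanger and the y axis of rail, either way round below 0.15 rad and contact force between hanger and stop_c0 above 2 N), for 0.1 s.
At the end, for the whole second after the job is handed in: The hook hangs at rest in the rail, let go: its runner in the bore (runner's middle within 4 mm of the rail's axis, aligned within 0.15 rad, upright within 0.3 rad), with at most 3.5 mm between the runner's end and the stop (x of hanger_runner in the frame of rail between -0.004 and 0.004 m and z of hanger_runner in the frame of rail between 0.196 and 0.204 m and angle between the y axis of hanger and the y axis of rail, either way round below 0.15 rad and y of stop_c0 in the frame of hanger between -0.0335 and -0.026 m and angle between hanger's own z axis and vertical below 0.3 rad and linear speed of hanger below 0.01 m/s); the robot touches nothing.
It fails at once if the hook is forced against the rail or its stop (over 15 N) (contact force between hanger and rail above 15 N).
It fails at once if a bystander is moved more than 15 mm (distance of any of egg_timer, teaspoon_1, tape_1, spice_jar_1, glass_2 from where it was at the start of the episode above 0.015 m).
It also fails if it takes over 58 s, if anything falls off the work surface, if the arm or the gripper's body presses on something with over 40 N, if the wrist force passes 120 N, or if a joint passes its speed limit or range.

### The arm

A 7-joint arm with a two-finger parallel gripper is mounted at the origin on a cart in front of the work surface, level with it; the furniture and walls round the work are solid. World frame = base frame: x ahead of the robot, y to its left, z up, the work surface at z = 0. Lengths are in m, angles in rad, forces in N, time in s.
With the tool pointing down it reaches from about 0.425 to 0.925 m from the base axis. Payload 6.8 kg.
Tool frame: the origin (TCP) lies on the centre line of the jaws, within the pads' length; the fingertips stand 14 mm ahead of it and the grasp point (between the pads) lies 5 mm behind it (bot.finger_overhang is the distance from the TCP to the fingertips, in m); z points along the fingers, y is the line along which they close (so a half turn about z gives the same grasp; the last joint's range is limited). The gripper opens to 85 mm and grips with 20 to 120 N. Pads are 22 mm wide; open, the fingers measure 114 mm over their backs; the gripper's body (76 mm by 85 mm) begins 54 mm behind the grasp point. The pads swing forward as they close: fully open they stand 13 mm farther back than shut.
Start: joints at [1.005, 0.477, 0.022, 1.555, -0.011, 1.109, -0.083], TCP at [0.298, -0.606, 0.245] pointing down, gripper open.
Joint ranges: [-2.96, 2.96], [-0.34, 2.1], [-1.41, 1.46], [0.24, 2.44], [-1.37, 4.51], [0.17, 1.92], [-2.96, 2.96]. Speed limits (rad/s): [2.39, 2.39, 3.14, 3.14, 3.14, 3.14, 3.14].

### API

Orientations are given as a unit quaternion [w, x, y, z].
In Python, from station import bot gives the robot as it stands.
- The arm moves only by the shell command python3 -m inch 'ROWS' [OPENING] [FORCE]. ROWS is JSON, a list of rows, each a list of 4 numbers: the shift along the tool's x, y, z in m, then the turn about the tool's z in degrees. A call has 1 to 12 rows; each row shifts and turns the commanded pose from where the row before left it, along the tool's axes as they then stand; what a row does not reach is not made up. A row lasts 1/10 s, in which the tool goes at most 50 mm and 8.59 degrees, less where a joint would pass 70% of its speed; a pose out of reach is approached as far as the arm can. A call is refused whole if a number of a shift passes 0.05 or a number of a turn 8.59, either way. A call with a gripper value outside its range is refused whole. OPENING is the finger opening in m, from 0 to 0.0854, set as the call begins (- or left out, the last holds). The fingers move at their own pace and stop on an object; FORCE is the grip in N (left out, the last holds). Time passes only in rows, so rows that do not move let the fingers close. It gives the time, the measured TCP pose, the force, the opening and the grip force at its end, in the units of the state.
- bot.get_obs(): the state, without advancing time (a new reading comes with each control period).
- bot.read_camera(name): name is "side" or "top" or "wrist"; returns a dict with "color" (480x640x3 uint8, red, green, blue), "mtx" (3x3 intrinsics, pixels), "world_from_camera" (4x4, takes a point from camera to world coordinates); the wrist camera has in their place "hand_eye" (4x4, takes a point from camera to tool coordinates, whose origin is the TCP and whose axes are the flange's). Camera axes: x right, y up, looking along -z (the intrinsics and any distortion apply to the point x, -y, -z); pixel columns grow to the right and rows downward; lengths in m; the calibration is good to about 2 mm. A picture is of the moment at which its call begins: read the wrist's pose just before it. There is no depth.
- bot.hand_in(): hands the job in; it is judged then, once.
The state is a dict: "t": time; "q": joint angles; "joint_vel": joint speeds; "joint_torque": joint torques, N m; "eef_pos": TCP position; "tool_rot": TCP orientation; "contact_force": force on the tool from outside, world axes, zero at the start; "torque": the same for the moment, N m; "gripper_width": opening from 0.0 (shut) to 1.0 (fully open); "grasp_force": force on a finger pad.
Only numpy, scipy, OpenCV 4.12 (cv2) and the standard library are available. Lean on these libraries where they do the work, as an engineer would, in place of code of your own. Each camera call takes 0.05 s, during which the arm holds its last target. There are 200 camera calls.

## Working session

There is one attempt and no reset: what is moved stays moved. The work goes in short steps, Python scripts to look and compute and a shell command to move; the robot and the scene stay as the last step left them, time stands still between calls to the robot, and variables do not carry over. Pictures are saved under pics/ and viewed, at most 12 in all, crops included, and the job is handed in when it is done.

```bash
ls; mkdir -p pics; cat > h.py <<'E'
import numpy as np, cv2
from station import bot
from scipy.spatial.transform import Rotation as R
def cam(n):
    o=bot.get_obs(); c=bot.read_camera(n)
    if 'world_from_camera' in c: T=np.array(c['world_from_camera'])
    else:
        q=o['tool_rot']; W=np.eye(4); W[:3,:3]=R.from_quat([q[1],q[2],q[3],q[0]]).as_matrix(); W[:3,3]=o['eef_pos']
        T=W@np.array(c['hand_eye'])
    return c['color'],np.array(c['mtx']),T,c
def ray(u,v,K,T):
    d=np.linalg.inv(K)@[u,v,1]; d=T[:3,:3]@[d[0],-d[1],-d[2]]
    return T[:3,3],d/np.linalg.norm(d)
def onz(u,v,K,T,z):
    p,d=ray(u,v,K,T); return p+d*(z-p[2])/d[2]
def proj(P,K,T):
    c=np.linalg.inv(T)@np.append(P,1); x=K@[c[0],-c[1],-c[2]]; return x[:2]/x[2]
def tri(rays):
    A=0;b=0
    for p,d in rays:
        M=np.eye(3)-np.outer(d,d);A=A+M;b=b+M@p
    return np.linalg.solve(A,b)
E
python3 - <<'E'
from h import *
for n in('top','side'):
    im,K,T,c=cam(n); cv2.imwrite(f'pics/{n}0.png',im[:,:,::-1]); np.savez(f'{n}.npz',K=K,T=T); print(n,list(c),K.round(1).tolist(),T.round(3).tolist())
print(bot.get_obs())
E
```

```text
pics
top ['color', 'mtx', 'world_from_camera'] [[520.1, 0.0, 312.7], [0.0, 520.1, 238.6], [0.0, 0.0, 1.0]] [[0.02, 0.982, -0.186, 0.381], [-1.0, 0.02, -0.002, -0.19], [0.002, 0.186, 0.983, 1.326], [0.0, 0.0, 0.0, 1.0]]
side ['color', 'mtx', 'world_from_camera'] [[580.1, 0.0, 313.8], [0.0, 580.1, 243.4], [0.0, 0.0, 1.0]] [[-0.998, 0.02, -0.064, 0.499], [-0.066, -0.467, 0.882, 1.125], [-0.013, 0.884, 0.467, 0.818], [0.0, 0.0, 0.0, 1.0]]
{'t': 0.1, 'q': array([ 1.00490335,  0.4777302 ,  0.02236631,  1.55632424, -0.0114995 ,
        1.10929944, -0.08310238]), 'joint_vel': array([-0.0003196 , -0.00223016,  0.00325689, -0.00190738,  0.00096435,
        0.00054186, -0.00190273]), 'joint_torque': array([ 5.26330346e-03, -5.97761214e+01,  1.61463641e+00, -2.81953186e+01,
        1.29662297e-02,  5.04307332e-03, -3.82231633e-05]), 'eef_pos': array([ 0.29808917, -0.60505952,  0.24442679]), 'tool_rot': array([-7.77783705e-04,  9.73917377e-01,  2.26901467e-01, -2.47961014e-04]), 'contact_force': array([-0.05133781,  0.40545538, -0.10488947]), 'torque': array([-0.00167218, -0.02020752,  0.01464629]), 'grasp_force': 0.0, 'gripper_width': 0.9977777396862673}
```

View pics/top0.png

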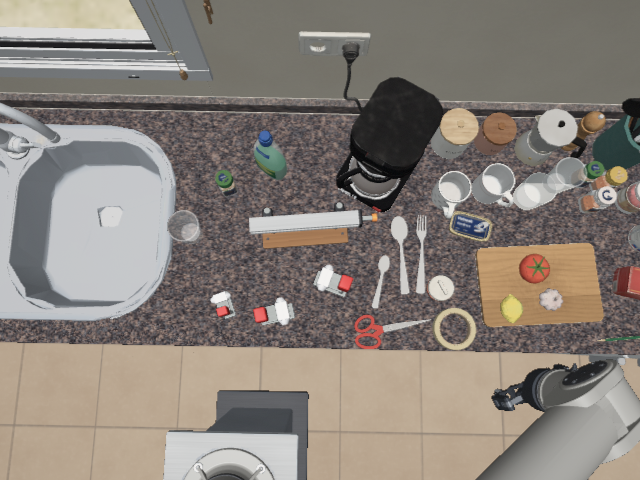

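View pics/side0.png

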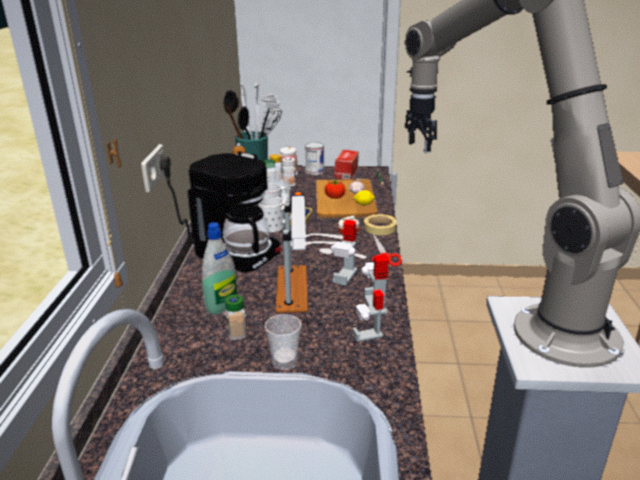

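Top: three hooks, at about (222,305), (274,312) and (333,281). The first looks smallest. The rail runs from (249,221), its open +y end, to (362,218), with the orange rod at (375,217). I'll measure next.

```bash
python3 - <<'E'
from h import *
im=cv2.imread('pics/top0.png'); d=np.load('top.npz');K,T=d['K'],d['T']
sd=cv2.imread('pics/side0.png'); s=np.load('side.npz');K2,T2=s['K'],s['T']
def red(im):
    h=cv2.cvtColor(im,cv2.COLOR_BGR2HSV); m=(((h[...,0]<6)|(h[...,0]>174))&(h[...,1]>160)&(h[...,2]>90)).astype(np.uint8)
    n,l,st,c=cv2.connectedComponentsWithStats(m); return [(c[i],st[i],cv2.minAreaRect(np.argwhere(l==i)[:,::-1].astype(np.float32))) for i in range(1,n) if st[i,4]>30]
for c,st,r in red(im):
    if c[1]>260 and c[0]<360:print('top',c.round(1),st,r,onz(*c,K,T,.117).round(3))
for c,st,r in red(sd):
    if c[1]>215:print('side',c.round(1),st,r)
# white rail
def up(i,x0,y0,x1,y1,f): return cv2.resize(i[y0:y1,x0:x1],None,fx=f,fy=f,interpolation=cv2.INTER_CUBIC)
a=up(im,200,195,360,335,4); b=up(sd,270,180,410,350,3.5)
cv2.imwrite('pics/topz.png',a)
cv2.imwrite('pics/sidez.png',b)
E
```

```text
top [344.1 288.1] [339 283  12   9  34] ((345.1230773925781, 287.78460693359375), (6.665640354156494, 11.927987098693848), 74.74488067626953) [ 0.495 -0.263  0.117]
top [263.6 315.3] [257 307  11  16  45] ((262.0, 314.5), (15.0, 10.0), 90.0) [ 0.429 -0.078  0.117]
side [349.  230.1] [339 220  19  21 262] ((348.0, 230.0), (20.0, 18.0), 90.0)
side [383.9 263.9] [372 252  30  27 460] ((387.1699523925781, 264.69000244140625), (25.45584487915039, 28.708538055419922), 81.8698959350586)
side [378.1 298.7] [373 290  11  19 164] ((378.0, 299.0), (18.0, 10.0), 90.0)
```

View pics/topz.png

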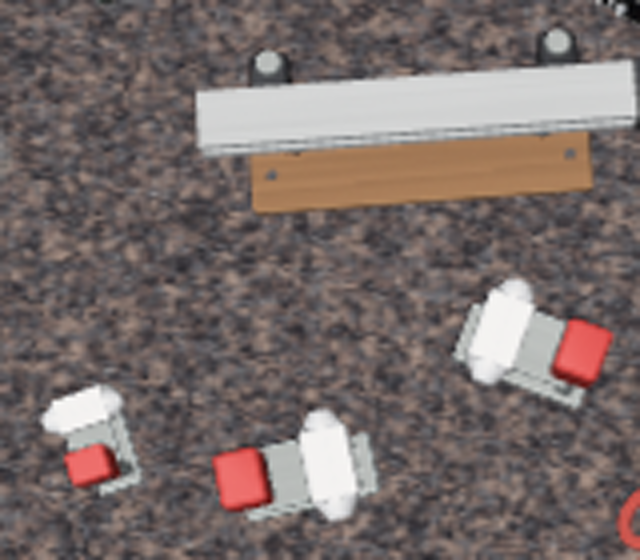

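Zoomed top view: the smallest hook is at left, with its grip top at (92,465) and runner at (83,409), i.e. original (223,311) and (221,297). Its +x points roughly to world +x. The rail's open end is at zoom x≈198 and its cap end at x≈634.

```bash
python3 - <<'E'
from h import *
d=np.load('top.npz');K,T=d['K'],d['T']
f=lambda x,y,z: onz(200+x/4-.4,195+y/4-.4,K,T,z)
print('grip top',f(91,465,.117)); print('runner',f(83,409,.081)); a,b=f(50,417,.07),f(117,401,.07); print('ends',a,b,np.linalg.norm(a-b))
P=[f(*p,.2155) for p in((197,92),(201,146),(632,61),(634,115))];print(np.round(P,4))
m0=(P[0]+P[1])/2;m1=(P[2]+P[3])/2;y=m0-m1;print('mouth',m0,'cap',m1,'len',np.linalg.norm(y),'yaw',np.degrees(np.arctan2(-y[0],y[1])))
print('hook yaw',np.degrees(np.arctan2(-(a-b)[0],(a-b)[1])))
s=np.load('side.npz');print('grip tri',tri([ray(223-.4+0,311.2,K,T),ray(378,298.7,s['K'],s['T'])]))
E
```

```text
grip top [0.43681283 0.01748436 0.117     ]
runner [0.47145911 0.0301464  0.081     ]
ends [0.46707675 0.05166432 0.07      ] [0.47745517 0.01188615 0.07      ] 0.04110979013729656
[[ 0.6357 -0.0469  0.2155]
 [ 0.6056 -0.0503  0.2155]
 [ 0.6579 -0.2849  0.2155]
 [ 0.6276 -0.2861  0.2155]]
mouth [ 0.62067562 -0.04862064  0.2155    ] cap [ 0.64277796 -0.28551549  0.2155    ] len 0.2379236921655807 yaw 5.330276926533539
hook yaw 14.62289725322416
grip tri [0.43656477 0.0206385  0.09513683]
```

View pics/sidez.png

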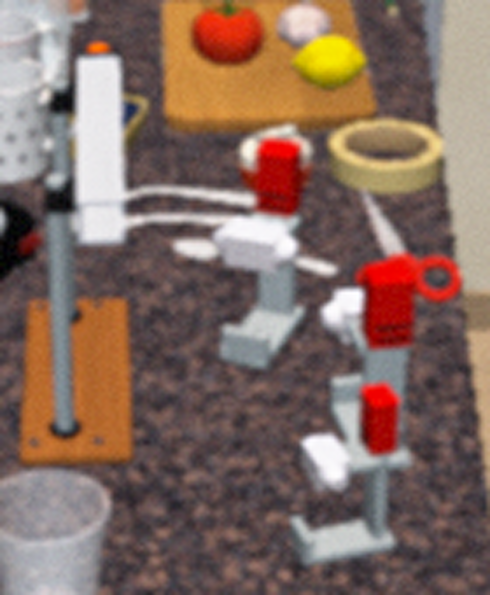

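Side zoom: the small hook stands nearest the camera, grip (380,418) and runner (325,460) in the crop, consistent with the top view. Moving above it.

```bash
python3 -m inch '[[0.0286,-0.0356,0,0],[0.0286,-0.0356,0,0],[0.0286,-0.0356,0,0],[0.0286,-0.0356,0,0],[0.0286,-0.0356,0,0],[0.0286,-0.0356,0,0],[0.0286,-0.0356,0,0],[0.0286,-0.0356,0,0],[0.0286,-0.0356,0,0],[0.0286,-0.0356,0,0],[0.0286,-0.0356,0,0],[0.0286,-0.0356,0,0]]' 0.06 30
python3 -m inch '[[0.0286,-0.0356,0,0],[0.0286,-0.0356,0,0],[0,0,0,5],[0,0,0,5],[0,0,0,0],[0,0,0,0],[0,0,0,0]]'
python3 - <<'E'
from h import *
im,K,T,c=cam('wrist'); cv2.imwrite('pics/w1.png',im[:,:,::-1]); np.savez('w1.npz',K=K,T=T); print(T.round(3).tolist(),np.array(c['hand_eye']).round(3).tolist(),[k for k in c],bot.get_obs()['eef_pos'],bot.get_obs()['tool_rot'])
for p in([.437,.0185,.117],[.471,.03,.07]): print(proj(p,K,T))
E
```

```text
t: 1.3
eef_pos: [0.4172, -0.0688, 0.2453]
tool_rot: [0.0, 0.974, 0.227, 0.0]
contact_force: [0.7, 0.3, -0.5]
gripper_width: 0.701
grasp_force: 0.0
t: 2.0
eef_pos: [0.4371, 0.0182, 0.2452]
tool_rot: [0.0, 0.99, 0.142, -0.0]
contact_force: [-0.3, -0.6, 0.3]
gripper_width: 0.703
grasp_force: 0.0
[[0.28, 0.918, 0.279, 0.508], [-0.96, 0.269, 0.08, 0.039], [-0.001, -0.29, 0.957, 0.373], [0.0, 0.0, 0.0, 1.0]] [[-0.0, 0.957, 0.29, 0.074], [1.0, -0.0, 0.001, -0.001], [0.001, 0.29, -0.957, -0.128], [0.0, 0.0, 0.0, 1.0]] ['color', 'mtx', 'hand_eye'] [0.4371647  0.0181907  0.24525664] [ 1.69526538e-05  9.89949332e-01  1.41422479e-01 -4.30094057e-05]
[322.15416548 232.3881089 ]
[320.44082416 179.3134494 ]
```

View pics/w1.png

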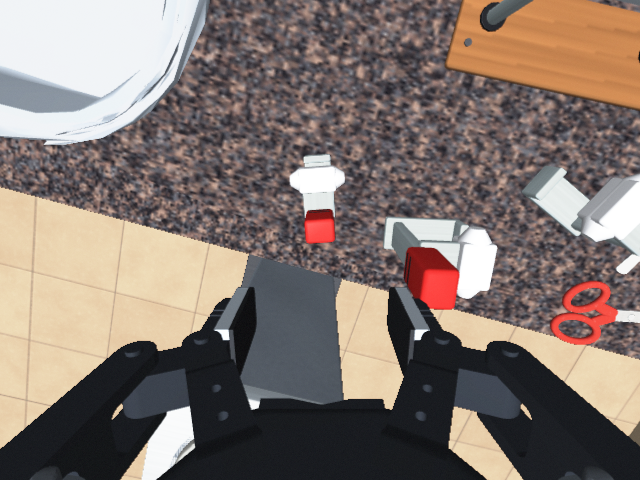

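Wrist view: the small hook is almost aligned with the tool, with its red grip around (320,227) and runner ends at (290,181) and (345,178). The gripper will descend clear of the middle hook at (430,260).

```bash
python3 - <<'E'
from h import *
im=cv2.imread('pics/w1.png'); d=np.load('w1.npz');K,T=d['K'],d['T']
h=cv2.cvtColor(im,cv2.COLOR_BGR2HSV)
m=(((h[...,0]<8)|(h[...,0]>172))&(h[...,1]>150)).astype(np.uint8); m[:,:290]=0;m[:,360:]=0;m[260:]=0
ys,xs=np.nonzero(m); print(cv2.minAreaRect(np.c_[xs,ys].astype(np.float32)))
for r in range(ys.min(),ys.max()+1,4):print(r,xs[ys==r].min(),xs[ys==r].max(),h[r,320])
w=((h[...,1]<40)&(h[...,2]>225)).astype(np.uint8); w[:,:280]=0;w[:,355:]=0;w[:155]=0;w[215:]=0
pts=np.argwhere(w)[:,::-1].astype(np.float32); print(cv2.minAreaRect(pts))
l=pts[pts[:,0]==pts[:,0].min()].mean(0);r=pts[pts[:,0]==pts[:,0].max()].mean(0);print(l,r)
a,b=onz(*l,K,T,.07),onz(*r,K,T,.07);print(a,b,(a+b)/2,np.linalg.norm(a-b),'yaw',np.degrees(np.arctan2(-(a-b)[0],(a-b)[1])))
E
```

```text
((318.9690856933594, 226.035400390625), (32.92690658569336, 29.86703109741211), 86.18592071533203)
209 327 329 [  1  71 158]
213 307 331 [  1 209 128]
217 306 332 [  1 215 129]
221 305 333 [  0 187 252]
225 304 333 [  0 166 254]
229 305 334 [  1 176 254]
233 305 334 [  1 179 254]
237 305 334 [  1 184 254]
241 306 332 [  0 195 250]
((317.5899658203125, 183.6300048828125), (56.56854248046875, 54.16438674926758), 81.8698959350586)
[290. 179.] [344. 178.]
[0.46363264 0.05620187 0.07      ] [0.47802095 0.01012905 0.07      ] [0.4708268  0.03316546 0.07      ] 0.0482672566973799 yaw 17.343310712120818
```

```bash
python3 - <<'E'
from h import *
d=np.load('w1.npz');K,T=d['K'],d['T']
g=onz(319.4,231.3,K,T,.117);r=onz(317,179.5,K,T,.07)
print(g,r,np.degrees(np.arctan2(*(r-g)[1::-1])),np.linalg.norm((r-g)[:2]))
a=np.radians(16.25);e=np.array([.43716,.01819]);v=g[:2]-e;print('tool dx,dy',v@[np.cos(a),np.sin(a)],v@[np.sin(a),-np.cos(a)])
E
```

```text
[0.4372478  0.02084223 0.117     ] [0.46997767 0.0329075  0.07      ] 20.235492283339326 0.0348828717832339
tool dx,dy 0.0008264658994688083 -0.002521704687902913
```

```bash
python3 -m inch '[[0.0005,-0.0025,0.03,-2.5],[0,0,0.035,0],[0,0,0.035,0],[0,0,0.03,0],[0,0,0.02,0],[0,0,0,0],[0,0,0,0]]' 0.045 30
python3 - <<'E'
from h import *
im,K,T,c=cam('wrist'); cv2.imwrite('pics/w2.png',im[:,:,::-1])
E
```

```text
t: 2.75
eef_pos: [0.4372, 0.0211, 0.0956]
tool_rot: [-0.0, 0.987, 0.163, -0.0]
contact_force: [0.2, 0.9, 0.3]
gripper_width: 0.529
grasp_force: 0.0
```

View pics/w2.png

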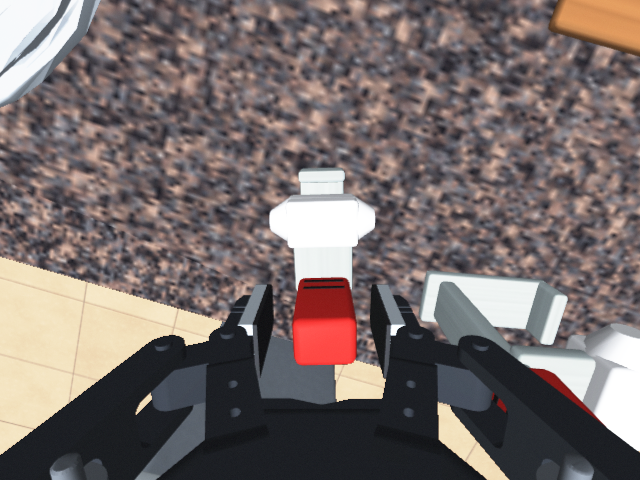

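The grip sits between the fingers at (325,325), aligned. Lowering slightly, closing and lifting.

```bash
python3 -m inch '[[0,0.0003,0.0025,0],[0,0,0,0],[0,0,0,0],[0,0,0,0],[0,0,0,0],[0,0,0,0],[0,0,0,0],[0,0,0,0]]' 0.0 50
python3 -m inch '[[0,0,-0.01,0],[0,0,-0.02,0],[0,0,-0.03,0],[0,0,-0.03,0],[0,0,-0.03,0],[0,0,-0.02,0],[0,0,0,0],[0,0,0,0],[0,0,0,0]]'
python3 - <<'E'
from h import *
im,K,T,c=cam('wrist'); cv2.imwrite('pics/w3.png',im[:,:,::-1]);np.savez('w3.npz',K=K,T=T,H=c['hand_eye'])
H=np.array(c['hand_eye']);h=cv2.cvtColor(im,cv2.COLOR_RGB2HSV)
w=((h[...,1]<25)&(h[...,2]>225)).astype(np.uint8); w[:,:250]=0;w[:,400:]=0;w[:150]=0;w[270:]=0
n,l,st,cc=cv2.connectedComponentsWithStats(w);i=1+st[1:,4].argmax();print(st[i],cc[i])
E
```

```text
t: 3.6
eef_pos: [0.438, 0.0208, 0.0937]
tool_rot: [0.0, 0.987, 0.163, 0.001]
contact_force: [-1.2, -0.6, 7.5]
gripper_width: 0.275
grasp_force: 49.4
t: 4.5
eef_pos: [0.4361, 0.0206, 0.2316]
tool_rot: [-0.0, 0.987, 0.163, -0.001]
contact_force: [-0.4, -0.2, -2.6]
gripper_width: 0.275
grasp_force: 49.3
[ 268  203  106   67 5331] [320.13956106 232.65916338]
```

View pics/w3.png

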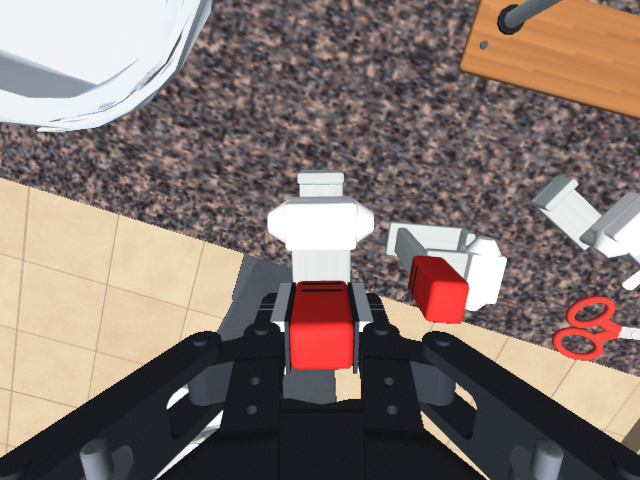

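Lifted: the hook is held square, runner ends at (268,221) and (374,221). Turning to the rail's yaw and going to a standoff before the mouth.

```bash
python3 -m inch '[[0,0,0,6.7],[0,0,0,6.7],[0.024,0.0045,0,0],[0.024,0.0045,0,0],[0.024,0.0045,0,0],[0.024,0.0045,0,0],[0.024,0.004,0,0],[0.021,0.004,0.008,0],[0,0,0,0],[0,0,0,0],[0,0,0,0]]'
python3 - <<'E'
from h import *
o=bot.get_obs();print(o['eef_pos'],o['tool_rot'])
d=np.load('w3.npz');K,H=d['K'],d['H'];print('runner in tool',onz(321,221.5,K,H,.0237))
im,K,T,c=cam('wrist'); cv2.imwrite('pics/w4.png',im[:,:,::-1]);np.savez('w4.npz',K=K,T=T)
im2,K,T,c=cam('side'); cv2.imwrite('pics/s4.png',im2[:,:,::-1])
z=cv2.resize(im2[150:300,230:380,::-1],None,fx=4,fy=4,interpolation=cv2.INTER_CUBIC)[:600]
cv2.imwrite('pics/c4.png',np.hstack([cv2.resize(im[:,:,::-1][:480],(400,300)),np.zeros((300,0,3),np.uint8)])); 
out=np.zeros((600,800,3),np.uint8); out[:300,:400]=cv2.resize(im[:,:,::-1],(400,300)); out[300:,:400]=cv2.resize(im[120:360,250:570,::-1],(400,300)); out[:400,400:]=cv2.resize(im2[180:300,260:380,::-1],(400,400),interpolation=cv2.INTER_CUBIC)
cv2.imwrite('pics/c4.png',out)
E
```

```text
t: 5.65
eef_pos: [0.5789, 0.0082, 0.2241]
tool_rot: [-0.0, 0.999, 0.047, -0.001]
contact_force: [-0.1, -0.4, -1.6]
gripper_width: 0.273
grasp_force: 49.2
[0.57887251 0.00819465 0.22408752] [-2.25343351e-05  9.98908094e-01  4.67088457e-02 -9.49900818e-04]
runner in tool [ 0.03534468 -0.00100981  0.0237    ]
```

View pics/c4.png

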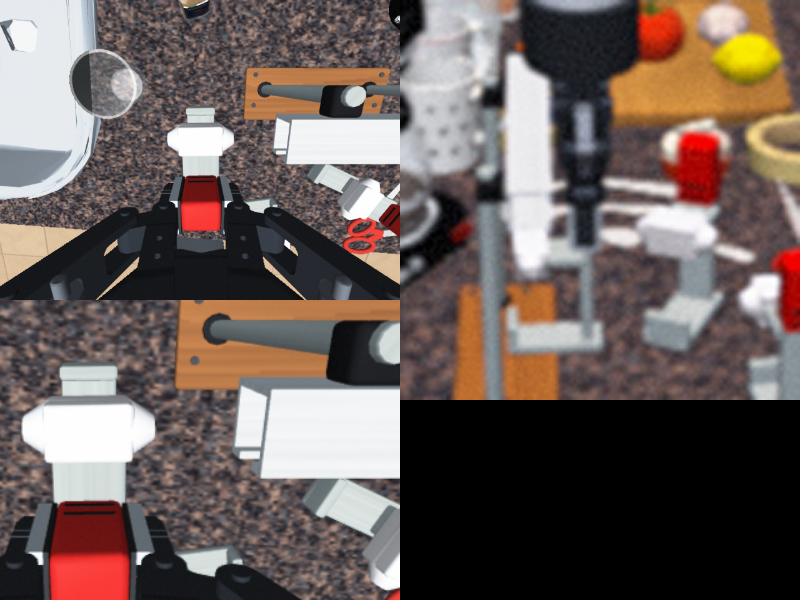

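Composite: the runner is ahead of the rail mouth and its axis sits close to the rail's (crop runner centre y≈428, rail mouth centre y≈428). The side view shows the hook upright, in front of the rail. Next is a precise edge fit.

```bash
cat > fit.py <<'E'
from h import *
import sys
def fit(f,f2,c0=490,c1=635,r0=165,r1=290):
    im=cv2.imread(f); d=np.load(f2);K,T=d['K'],d['T']; o=bot.get_obs(); e=o['eef_pos'];q=o['tool_rot'];M=R.from_quat([q[1],q[2],q[3],q[0]]).as_matrix()
    h=cv2.cvtColor(im,cv2.COLOR_BGR2HSV); w=((h[...,1]<30)&(h[...,2]>200)).astype(np.uint8)
    A=[];B=[]
    for c in range(c0,c1,4):
        v=np.flatnonzero(w[r0:r1,c])+r0
        if len(v)>20:
            g=np.split(v,np.flatnonzero(np.diff(v)>1)+1); g=max(g,key=len); A.append((c,g[0]));B.append((c,g[-1]+1))
    out=[]
    for P in(A,B):
        p=np.polyfit(*np.array(P).T,1); 
        res=np.abs(np.polyval(p,np.array(P)[:,0])-np.array(P)[:,1]); P=np.array(P)[res<1.5]; p=np.polyfit(*P.T,1)
        out.append([M.T@(onz(c,np.polyval(p,c),K,T,.2155)-e) for c in(c0,c1)]); print(p,len(P))
    out=np.array(out); print('edges tool mm',(out*1000).round(2).tolist())
    mid=out.mean(0); s=(mid[1]-mid[0]); print('slope deg',np.degrees(np.arctan2(s[0],s[1])),'x of axis at tool y=0:',mid[0,0]-mid[0,1]*s[0]/s[1],'width',out[0,:,0]-out[1,:,0])
    # runner
    w2=w.copy(); w2[:,:240]=0;w2[:,400:]=0;w2[:180]=0;w2[270:]=0
    n,l,st,cc=cv2.connectedComponentsWithStats(w2);i=1+st[1:,4].argmax();p=np.argwhere(l==i)[:,::-1]
    L=p[p[:,0]==p[:,0].min()].mean(0);Rr=p[p[:,0]==p[:,0].max()].mean(0); zr=e[2]-.0237
    a,b=[M.T@(onz(*x,K,T,zr)-e) for x in(L,Rr)]; print('runner ends',L,Rr,a*1000,b*1000)
fit(sys.argv[1],sys.argv[2])
E
python3 fit.py pics/w4.png w4.npz
```

```text
[1.73797919e-16 1.92000000e+02] 37
[-3.5827272e-03  2.6471660e+02] 29
edges tool mm [[[51.03, 67.77, 9.28], [51.04, 126.71, 9.28]], [[20.12, 72.29, 9.29], [20.39, 135.04, 9.3]]]
slope deg 0.13173905780242 x of axis at tool y=0: 0.03541624271670369 width [0.03091098 0.03065214]
runner ends [268.  221.5] [373.  222.5] [ 34.96359607 -25.5290309   23.68076293] [34.50095181 23.00286767 23.68723329]
```

```bash
python3 -m inch '[[0.0005,0.01,0,0],[0,0.012,0,0],[0,0.01,0,0],[0,0.004,0,0],[0,0.004,0,0],[0,0.004,0,0],[0,0.003,0,0],[0,0,0,0],[0,0,0,0]]'
python3 - <<'E'
from h import *
im,K,T,c=cam('wrist'); cv2.imwrite('pics/w5.png',im[:,:,::-1]);np.savez('w5.npz',K=K,T=T)
im2,K,T,c=cam('side'); 
out=np.zeros((600,800,3),np.uint8); out[:600,:400]=0; out[:300,:400]=cv2.resize(im[120:360,250:570,::-1],(400,300)); out[:400,400:]=cv2.resize(im2[180:300,260:380,::-1],(400,400),interpolation=cv2.INTER_CUBIC)
cv2.imwrite('pics/c5.png',out)
E
python3 fit.py pics/w5.png w5.npz
```

```text
t: 6.65
eef_pos: [0.5848, -0.0385, 0.2248]
tool_rot: [-0.0, 0.999, 0.047, -0.0]
contact_force: [0.5, -0.1, -2.8]
gripper_width: 0.273
grasp_force: 49.3
[7.69364475e-17 1.95000000e+02] 37
[3.12066574e-03 2.63339112e+02] 32
edges tool mm [[[49.95, 68.57, 9.3], [49.94, 128.01, 9.29]], [[19.23, 73.03, 9.3], [19.02, 136.35, 9.29]]]
slope deg -0.09891940210184091 x of axis at tool y=0: 0.03471098085627783 width [0.03072703 0.03092116]
runner ends [268. 222.] [399.  229.5] [ 34.87146638 -25.44785634  23.70487072] [31.25448365 35.64096176 23.69453596]
```

View pics/c5.png

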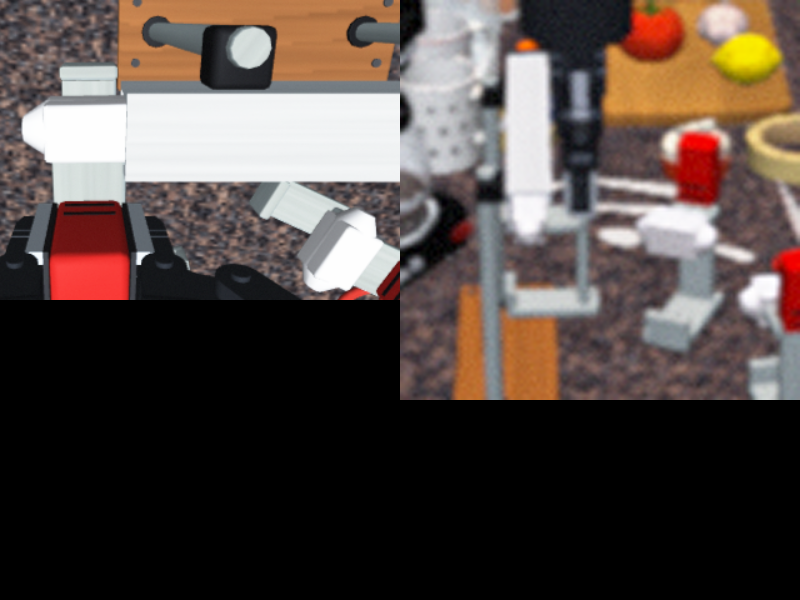

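The tapered end has entered the mouth cleanly; forces are nominal. Sliding on in short steps.

```bash
python3 -m inch '[[0,0.002,0.0005,0],[0,0.004,0,0],[0,0.004,0,0],[0,0.004,0,0],[0,0,0,0]]'
python3 -c "
from station import bot;o=bot.get_obs();print(o['contact_force'],o['torque'])"
```

```text
t: 7.25
eef_pos: [0.5861, -0.0538, 0.2243]
tool_rot: [0.0, 0.999, 0.046, -0.0]
contact_force: [1.2, 0.7, -2.2]
gripper_width: 0.273
grasp_force: 49.3
[ 1.17722027  0.74578053 -2.1825996 ] [-0.01444579  0.05165625  0.01926907]
```

```bash
python3 -m inch '[[0,0.004,0,0],[0,0.004,0,0],[0,0.004,0,0],[0,0.004,0,0],[0,0.004,0,0],[0,0,0,0]]'
python3 -m inch '[[0,0.004,0,0],[0,0.004,0,0],[0,0.004,0,0],[0,0.004,0,0],[0,0.003,0,0],[0,0,0,0],[0,0,0,0]]'
python3 - <<'E'
from h import *
print(bot.get_obs()['torque'])
im,K,T,c=cam('wrist'); cv2.imwrite('pics/w6.png',im[:,:,::-1]);np.savez('w6.npz',K=K,T=T)
E
python3 fit.py pics/w6.png w6.npz
```

```text
t: 7.85
eef_pos: [0.5879, -0.0736, 0.2242]
tool_rot: [0.0, 0.999, 0.046, -0.0]
contact_force: [-0.4, -0.3, -1.8]
gripper_width: 0.275
grasp_force: 49.2
t: 8.55
eef_pos: [0.5897, -0.0915, 0.2243]
tool_rot: [-0.0, 0.999, 0.046, 0.0]
contact_force: [-0.2, 0.4, -1.8]
gripper_width: 0.277
grasp_force: 49.2
[0.0119807  0.07316661 0.00443387]
[7.69364475e-17 1.95000000e+02] 37
[3.31613854e-02 2.49089167e+02] 14
edges tool mm [[[50.06, 68.38, 8.8], [50.05, 127.6, 8.79]], [[19.22, 72.85, 8.8], [16.98, 136.53, 8.79]]]
slope deg -1.0472562530311025 x of axis at tool y=0: 0.03593200231802799 width [0.0308339  0.03307033]
runner ends [240. 230.] [399. 230.] [ 31.02623851 -38.66688489  23.70791104] [31.0297604  35.72114894 23.69530766]
```

```bash
python3 -m inch '[[0,0.004,0,0],[0,0.004,0,0],[0,0.004,0,0],[0,0.004,0,0],[0,0,0,0]]' && python3 -m inch '[[0,0.004,0,0],[0,0.004,0,0],[0,0.004,0,0],[0,0.004,0,0],[0,0,0,0],[0,0,0,0]]'
cat > chk.py <<'E'
from station import bot
import sys
o=bot.get_obs();f=o['contact_force'];print('%.2f'%o['t'],o['eef_pos'].round(4),f.round(2),flush=True)
sys.exit(int(f[1]>1.6 or abs(f[0])>4 or abs(f[2]+2)>4))
E
python3 - <<'E'
from h import *
im=cv2.imread('pics/top0.png');d=np.load('top.npz');h=cv2.cvtColor(im,cv2.COLOR_BGR2HSV)
m=((h[...,0]>6)&(h[...,0]<22)&(h[...,1]>170)&(h[...,2]>170)).astype(np.uint8);m[:,:355]=0;m[:,395:]=0;m[:205]=0;m[230:]=0
p=np.argwhere(m)[:,::-1];print(len(p),p.min(0),p.max(0),[onz(x,217,d['K'],d['T'],.2) for x in(p[:,0].min(),p[:,0].max())])
E
```

```text
t: 9.1
eef_pos: [0.5912, -0.1086, 0.2243]
tool_rot: [0.0, 0.999, 0.046, -0.0]
contact_force: [-0.3, -0.1, -1.4]
gripper_width: 0.271
grasp_force: 49.2
t: 9.7
eef_pos: [0.5927, -0.1234, 0.2243]
tool_rot: [-0.0, 0.999, 0.046, -0.0]
contact_force: [-0.3, 0.0, -1.6]
gripper_width: 0.276
grasp_force: 49.2Traceback (most recent call last):
  File "<stdin>", line 4, in <module>
    return umr_minimum(a, axis, None, out, keepdims, initial, where)
ValueError: zero-size array to reduction operation minimum which has no identity
```

Now 1 mm steps, stopping as soon as a force along the rail shows.

```bash
S(){ tail -0; python3 chk.py; }
python3 -m inch '[[0,0.001,0,0],[0,0.001,0,0],[0,0,0,0]]' >/dev/null && python3 chk.py && 
python3 -m inch '[[0,0.001,0,0],[0,0.001,0,0],[0,0,0,0]]' >/dev/null && python3 chk.py && 
python3 -m inch '[[0,0.001,0,0],[0,0.001,0,0],[0,0,0,0]]' >/dev/null && python3 chk.py && 
python3 -m inch '[[0,0.001,0,0],[0,0.001,0,0],[0,0,0,0]]' >/dev/null && python3 chk.py && 
python3 -m inch '[[0,0.001,0,0],[0,0.001,0,0],[0,0,0,0]]' >/dev/null && python3 chk.py && 
python3 -m inch '[[0,0.001,0,0],[0,0.001,0,0],[0,0,0,0]]' >/dev/null && python3 chk.py && 
python3 -m inch '[[0,0.001,0,0],[0,0.001,0,0],[0,0,0,0]]' >/dev/null && python3 chk.py && 
python3 -m inch '[[0,0.001,0,0],[0,0.001,0,0],[0,0,0,0]]' >/dev/null && python3 chk.py && 
python3 -m inch '[[0,0.001,0,0],[0,0.001,0,0],[0,0,0,0]]' >/dev/null && python3 chk.py && 
python3 -m inch '[[0,0.001,0,0],[0,0.001,0,0],[0,0,0,0]]' >/dev/null && python3 chk.py
```

```text
10.00 [ 0.5928 -0.1255  0.2243] [ 0.35 -0.62 -1.89]
10.30 [ 0.5931 -0.1276  0.2243] [ 0.06 -0.34 -1.96]
10.60 [ 0.5932 -0.1296  0.2243] [-0.16  0.6  -1.94]
10.90 [ 0.5934 -0.1316  0.2243] [ 0.36 -0.13 -1.85]
11.20 [ 0.5936 -0.1336  0.2243] [ 0.7   0.32 -1.83]
11.50 [ 0.5938 -0.1356  0.2243] [-0.09 -0.3  -2.64]
11.80 [ 0.594  -0.1376  0.2243] [-0.75  0.19 -2.11]
12.10 [ 0.5942 -0.1396  0.2243] [-0.22 -1.04 -0.35]
12.40 [ 0.5944 -0.1416  0.2243] [ 0.04  0.07 -1.38]
12.70 [ 0.5945 -0.1435  0.2243] [ 0.18  0.23 -1.6 ]
```

```bash

python3 -m inch '[[0,0.001,0,0],[0,0.001,0,0],[0,0,0,0]]' >/dev/null && python3 chk.py && 
python3 -m inch '[[0,0.001,0,0],[0,0.001,0,0],[0,0,0,0]]' >/dev/null && python3 chk.py && 
python3 -m inch '[[0,0.001,0,0],[0,0.001,0,0],[0,0,0,0]]' >/dev/null && python3 chk.py && 
python3 -m inch '[[0,0.001,0,0],[0,0.001,0,0],[0,0,0,0]]' >/dev/null && python3 chk.py && 
python3 -m inch '[[0,0.001,0,0],[0,0.001,0,0],[0,0,0,0]]' >/dev/null && python3 chk.py && 
python3 -m inch '[[0,0.001,0,0],[0,0.001,0,0],[0,0,0,0]]' >/dev/null && python3 chk.py && 
python3 -m inch '[[0,0.001,0,0],[0,0.001,0,0],[0,0,0,0]]' >/dev/null && python3 chk.py && 
python3 -m inch '[[0,0.001,0,0],[0,0.001,0,0],[0,0,0,0]]' >/dev/null && python3 chk.py && 
python3 -m inch '[[0,0.001,0,0],[0,0.001,0,0],[0,0,0,0]]' >/dev/null && python3 chk.py && 
python3 -m inch '[[0,0.001,0,0],[0,0.001,0,0],[0,0,0,0]]' >/dev/null && python3 chk.py &&
python3 -m inch '[[0,0.001,0,0],[0,0.001,0,0],[0,0,0,0]]' >/dev/null && python3 chk.py && 
python3 -m inch '[[0,0.001,0,0],[0,0.001,0,0],[0,0,0,0]]' >/dev/null && python3 chk.py && 
python3 -m inch '[[0,0.001,0,0],[0,0.001,0,0],[0,0,0,0]]' >/dev/null && python3 chk.py && 
python3 -m inch '[[0,0.001,0,0],[0,0.001,0,0],[0,0,0,0]]' >/dev/null && python3 chk.py && 
python3 -m inch '[[0,0.001,0,0],[0,0.001,0,0],[0,0,0,0]]' >/dev/null && python3 chk.py && 
python3 -m inch '[[0,0.001,0,0],[0,0.001,0,0],[0,0,0,0]]' >/dev/null && python3 chk.py && 
python3 -m inch '[[0,0.001,0,0],[0,0.001,0,0],[0,0,0,0]]' >/dev/null && python3 chk.py && 
python3 -m inch '[[0,0.001,0,0],[0,0.001,0,0],[0,0,0,0]]' >/dev/null && python3 chk.py && 
python3 -m inch '[[0,0.001,0,0],[0,0.001,0,0],[0,0,0,0]]' >/dev/null && python3 chk.py && 
python3 -m inch '[[0,0.001,0,0],[0,0.001,0,0],[0,0,0,0]]' >/dev/null && python3 chk.py
```

```text
13.00 [ 0.5947 -0.1455  0.2243] [-0.4   0.56 -1.23]
13.30 [ 0.5949 -0.1475  0.2243] [ 0.03  0.08 -3.11]
13.60 [ 0.5951 -0.1495  0.2243] [ 0.2  -0.38 -1.7 ]
13.90 [ 0.5953 -0.1515  0.2243] [ 0.33  1.77 -1.28]
```

```bash

python3 -m inch '[[0,0,0,0],[0,0,0,0]]' >/dev/null; python3 chk.py; python3 -m inch '[[0,0.0005,0,0],[0,0,0,0]]' >/dev/null; python3 chk.py
```

```text
14.10 [ 0.5953 -0.1512  0.2243] [-0.55 -0.21 -1.68]
14.30 [ 0.5954 -0.1518  0.2243] [-0.1  -0.36 -2.43]
```

Noise; continuing.

```bash
sed -i 's/f\[1\]>1.6/f[1]>2.2/' chk.py
python3 -m inch '[[0,0.001,0,0],[0,0.001,0,0],[0,0,0,0]]' >/dev/null && python3 chk.py && 
python3 -m inch '[[0,0.001,0,0],[0,0.001,0,0],[0,0,0,0]]' >/dev/null && python3 chk.py && 
python3 -m inch '[[0,0.001,0,0],[0,0.001,0,0],[0,0,0,0]]' >/dev/null && python3 chk.py && 
python3 -m inch '[[0,0.001,0,0],[0,0.001,0,0],[0,0,0,0]]' >/dev/null && python3 chk.py && 
python3 -m inch '[[0,0.001,0,0],[0,0.001,0,0],[0,0,0,0]]' >/dev/null && python3 chk.py && 
python3 -m inch '[[0,0.001,0,0],[0,0.001,0,0],[0,0,0,0]]' >/dev/null && python3 chk.py && 
python3 -m inch '[[0,0.001,0,0],[0,0.001,0,0],[0,0,0,0]]' >/dev/null && python3 chk.py && 
python3 -m inch '[[0,0.001,0,0],[0,0.001,0,0],[0,0,0,0]]' >/dev/null && python3 chk.py && 
python3 -m inch '[[0,0.001,0,0],[0,0.001,0,0],[0,0,0,0]]' >/dev/null && python3 chk.py && 
python3 -m inch '[[0,0.001,0,0],[0,0.001,0,0],[0,0,0,0]]' >/dev/null && python3 chk.py &&
python3 -m inch '[[0,0.001,0,0],[0,0.001,0,0],[0,0,0,0]]' >/dev/null && python3 chk.py && 
python3 -m inch '[[0,0.001,0,0],[0,0.001,0,0],[0,0,0,0]]' >/dev/null && python3 chk.py && 
python3 -m inch '[[0,0.001,0,0],[0,0.001,0,0],[0,0,0,0]]' >/dev/null && python3 chk.py && 
python3 -m inch '[[0,0.001,0,0],[0,0.001,0,0],[0,0,0,0]]' >/dev/null && python3 chk.py && 
python3 -m inch '[[0,0.001,0,0],[0,0.001,0,0],[0,0,0,0]]' >/dev/null && python3 chk.py && 
python3 -m inch '[[0,0.001,0,0],[0,0.001,0,0],[0,0,0,0]]' >/dev/null && python3 chk.py
```

```text
14.60 [ 0.5955 -0.154   0.2243] [ 0.13 -0.6  -2.3 ]
14.90 [ 0.5957 -0.156   0.2243] [ 0.6   0.96 -2.62]
15.20 [ 0.5959 -0.158   0.2243] [-0.17 -0.02 -2.76]
15.50 [ 0.5961 -0.16    0.2243] [ 0.27  1.22 -2.86]
15.80 [ 0.5962 -0.1606  0.2243] [-1.63  2.96 -0.23]
```

```bash
python3 -m inch '[[0,0,0,0],[0,0,0,0]]' >/dev/null; python3 chk.py;  python3 -m inch '[[0,0.0005,0,0],[0,0,0,0]]' >/dev/null; python3 chk.py;python3 -m inch '[[0,0,0,0]]' >/dev/null; python3 chk.py
```

```text
16.00 [ 0.5962 -0.1607  0.2243] [-1.82  5.4   0.89]
16.20 [ 0.5961 -0.1607  0.2243] [-3.2  6.5  0.2]
16.30 [ 0.5962 -0.1607  0.2243] [-2.18  6.16  0.67]
```

Firm contact with the stop at about 6 N. Relaxing most of it and opening partly.

```bash
python3 -m inch '[[0,-0.0005,0,0],[0,-0.0005,0,0],[0,0,0,0],[0,0,0,0]]' >/dev/null; python3 chk.py; python3 -m inch '[[0,0,0,0],[0,0,0,0],[0,0,0,0]]' 0.027 20;  python3 chk.py; python3 -m inch '[[0,0,0,0],[0,0,0,0],[0,0,0,0],[0,0,0,0]]' 0.05
python3 - <<'E'
from h import *
im,K,T,c=cam('wrist'); im2,K,T,c=cam('side')
out=np.zeros((480,800,3),np.uint8); out[:,:400]=cv2.resize(im[:,:,::-1][:,100:500],(400,480)); out[:400,400:]=cv2.resize(im2[180:300,260:380,::-1],(400,400),interpolation=cv2.INTER_CUBIC)
cv2.imwrite('pics/c7.png',out)
E
```

```text
16.70 [ 0.5962 -0.1606  0.2243] [-2.62  5.23  0.37]
t: 17.0
eef_pos: [0.5965, -0.1625, 0.2246]
tool_rot: [0.001, 0.999, 0.046, 0.0]
contact_force: [0.3, -0.3, -0.2]
gripper_width: 0.31
grasp_force: 0.0
17.00 [ 0.5965 -0.1625  0.2246] [ 0.27 -0.3  -0.2 ]
t: 17.4
eef_pos: [0.5962, -0.1613, 0.2243]
tool_rot: [0.0, 0.999, 0.046, 0.0]
contact_force: [0.1, 0.8, 0.0]
gripper_width: 0.586
grasp_force: 0.0
```

View pics/c7.png

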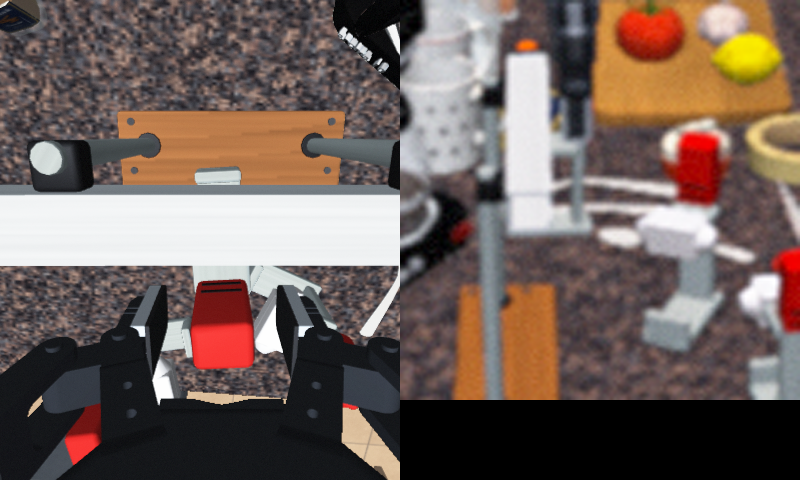

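Released: the grip hangs free between the open fingers at (222,325) in the crop, with the neck in the slot. Retreating straight up and checking the position.

```bash
python3 -m inch '[[0,0,-0.01,0],[0,0,-0.02,0],[0,0,-0.03,0],[0,0,-0.03,0],[0,0,-0.02,0],[0,0,0,0],[0,0,0,0],[0,0,0,0]]' 0.06
python3 - <<'E'
from h import *
def gripc(im,K,T,e,q,z):
    h=cv2.cvtColor(im,cv2.COLOR_BGR2HSV); m=(((h[...,0]<8)|(h[...,0]>172))&(h[...,1]>150)&(h[...,2]>200)).astype(np.uint8)
    m[:,:250]=0;m[:,400:]=0;m[:150]=0
    n,l,st,cc=cv2.connectedComponentsWithStats(m);i=1+st[1:,4].argmax();M=R.from_quat([q[1],q[2],q[3],q[0]]).as_matrix()
    return st[i],M.T@(onz(*cc[i],K,T,z)-e),onz(*cc[i],K,T,z)
o=bot.get_obs();im,K,T,c=cam('wrist');im=im[:,:,::-1].copy();cv2.imwrite('pics/w8.png',im)
print(gripc(im,K,T,o['eef_pos'],o['tool_rot'],.247))
# reference: gripped picture w6 (TCP then)
d=np.load('w6.npz');e=np.array([.5897,-.0915,.2243]);q=[0,.999,.046,0]
print(gripc(cv2.imread('pics/w6.png'),d['K'],d['T'],e,q,.247))
E
```

```text
t: 18.3
eef_pos: [0.5956, -0.1612, 0.3332]
tool_rot: [-0.0, 0.999, 0.047, -0.001]
contact_force: [-1.5, -0.2, 0.1]
gripper_width: 0.7
grasp_force: 0.0
(array([305, 237,  34,  27, 827], dtype=int32), array([-0.0005933 , -0.00034909,  0.08620049]), array([ 0.59480545, -0.16086047,  0.247     ]))
(array([ 290,  324,   63,   45, 2684], dtype=int32), array([ 0.00033314, -0.00086008, -0.0227    ]), array([ 0.58995269, -0.09061294,  0.247     ]))
```

View pics/w8.png

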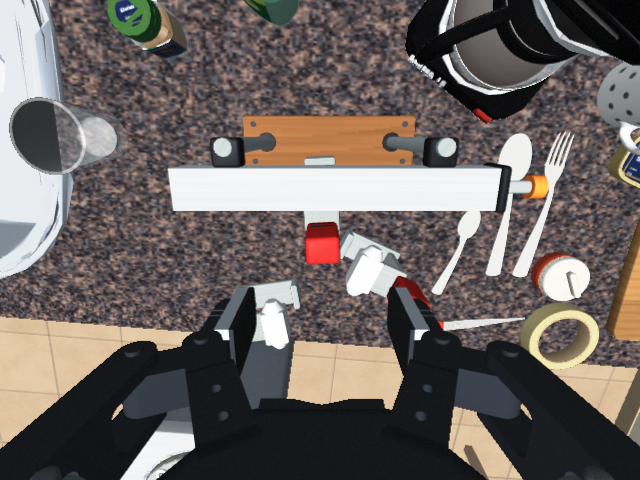

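The hook hangs in the rail at the contact position (grip at (322,243)), within about 1 mm by the wrist camera. The fingers are clear and the bystanders are undisturbed.

```bash
python3 -c "
from station import bot;print(bot.hand_in())"
```

```text
the job is handed in; nothing more can be done
None
```

The smallest red-gripped hook is in the rail: I slid it to the orange stop, pressed at about 6 N, let go and handed in at about 18 s. A last wrist picture showed it within about 1 mm of the contact position; the hand-in returned no verdict.

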